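Unstack the press dies and clear the watch

TASK

The three press dies have been left in a stack and the titanium watch head lies on one of the die pads. Put the watch face up in the middle of the tan cushion, take the stack apart, and stand each die upright in the middle of the pad of its own colour. Set things down rather than dropping them, tip nothing over, and leave the green glass dish and the black case opener where they are.

Things in the scene. Friction and masses are not known exactly. Their poses are not given: they have to be found in the camera images.
- die_blue: Blue nylon watch-press die, a loose disc 62 mm in diameter and 24 mm high (straight side for the lower 20 mm, then bevelled 3 mm inwards to a flat top), about 120 g. Origin: centre of its underside; z up along its axis. At the start it stands on the bench as the bottom of the stack.
- die_red: Red nylon watch-press die, a loose disc 46 mm in diameter and 24 mm high (straight side for the lower 20 mm, then bevelled 3 mm inwards to a flat top), about 85 g. Origin: centre of its underside; z up along its axis. At the start it stands on the blue die, off-centre by up to 4 mm.
- die_yellow: Yellow nylon watch-press die, a loose disc 30 mm in diameter and 24 mm high (straight side for the lower 20 mm, then bevelled 3 mm inwards to a flat top), about 50 g. Origin: centre of its underside; z up along its axis. At the start it stands on the red die as the top of the stack, off-centre by up to 4 mm.
- watch: Titanium watch head, no strap, dark dial, loose: round case 40 mm across, 11 mm thick, 51 mm long over the lugs, about 60 g. Origin: centre of its underside; z up out of the dial; x towards 12 o'clock (lugs at +x and -x, 28 mm wide overall); a 6 mm crown stands out 3 mm at -y. At the start it lies face up near the middle of one of the three pads, at any yaw; which pad varies.
- pad_blue: Flat round blue storage pad, 96 mm in diameter and 4 mm thick, fixed to the bench, with a white disc in its middle a little larger than the blue die. Origin: centre of its underside, at bench height; its top is 4 mm above that.
- pad_red: Flat round red storage pad, 96 mm in diameter and 4 mm thick, fixed to the bench, with a white disc in its middle a little larger than the red die. Origin: centre of its underside, at bench height; its top is 4 mm above that.
- pad_yellow: Flat round yellow storage pad, 96 mm in diameter and 4 mm thick, fixed to the bench, with a white disc in its middle a little larger than the yellow die. Origin: centre of its underside, at bench height; its top is 4 mm above that.
- cushion: Tan watch cushion, a firm flat-topped block 90 mm (x) by 76 mm (y) and 20 mm high, fixed to the bench. Origin: centre of its underside; its top is 20 mm above that.
- dish: Empty green glass parts dish, loose, a low round bowl 84 mm across and 28 mm high, standing on the bench. Not to be moved. Origin: centre of its underside.
- opener: Black carbon fibre case opener with a steel blade, loose, lying flat on the bench: 145 mm long along its x (from x = -75 mm to the blade's tip at +70 mm), 19 mm wide, 12 mm high. Not to be moved. Origin: on its underside, below a point of the handle near its middle.
Mind the look-alikes: they are no part of the job. There is more than one size of the die_yellow; the one meant has the size given above.

How it is judged:
By the outcome, as a careful person would: the job done as asked, in the order asked, and still so for the second after the job is handed in, with the robot touching nothing.
It also fails if it takes over 102 s, if anything falls off the work surface, if the arm or the gripper's body presses on something with over 40 N, if the wrist force passes 120 N, or if a joint passes its speed limit or range.

ROBOT

A 6-joint arm with a two-finger parallel gripper is mounted at the origin on the work surface. World frame = base frame: x ahead of the robot, y to its left, z up, the work surface at z = 0. Lengths are in m, angles in rad, forces in N, time in s.
With the tool pointing down it reaches from about 0.3 to 0.775 m from the base axis. Payload 14.6 kg.
Tool frame: the origin (TCP) lies midway between the tips of the shut fingers; the grasp point (between the pads) lies 19 mm behind it (robot.grip_depth is the z of the grasp point in the tool frame, in m); z points along the fingers, y is the line along which they close (so a half turn about z gives the same grasp; the last joint's range is limited). The gripper opens to 85 mm and grips with 20 to 120 N. Pads are 22 mm wide; open, the fingers measure 114 mm over their backs; the gripper's body (76 mm by 85 mm) begins 54 mm behind the grasp point. The pads swing forward as they close: fully open they stand 13 mm farther back than shut.
Start: joints at [-1.405, 0.3, 1.521, -0, 1.321, -0.067], TCP at [0.127, -0.535, 0.231] pointing down, gripper open.
Joint ranges: [-3.03, 3.03], [-0.79, 2.21], [0.23, 2.52], [-1.04, 4.18], [0, 3.07], [-2.55, 2.55]. Speed limits (rad/s): [2.22, 2.22, 2.57, 3.14, 3.14, 3.14].

INTERFACE

Orientations are given as a rotation vector (axis times angle).
In Python, from bench import robot gives the robot as it stands.
- The arm moves only by the tool carry_out, never from a script. Its arguments are lists of equal length, an entry for each row: "delta_rot": the turn, a rotation vector about the tool's x, y, z each as a share of 0.08 rad, from -1 to 1, a list of three; "dp": the shift along the tool's x, y, z each as a share of 0.075 m, from -1 to 1, a list of three; "grip": the finger opening in mm, from 0 to 85.4. A call has 1 to 12 rows; each row shifts and turns the commanded pose from where the row before left it, along the tool's axes as they then stand; what a row does not reach is not made up. A row lasts 1/12 s, in which the tool goes at most 41.7 mm and 7.16 degrees, less where a joint would pass 70% of its speed; a pose out of reach is approached as far as the arm can. A call with a number of a shift or a turn outside -1 to 1 is refused whole. A call with a gripper value outside its range is refused whole. The fingers move at their own pace and stop on an object; "grip_force" is the grip in N (left out, the last holds). Time passes only in rows, so rows that do not move let the fingers close. It gives the time, the measured TCP pose, the force, the opening and the grip force at its end, in the units of the state.
- robot.sense(): the state, without advancing time (a new reading comes with each control period).
- robot.grab_frame(name): name is "side" or "top" or "wrist"; returns a dict with "frame" (384x512x3 uint8, red, green, blue), "mtx" (3x3 intrinsics, pixels), "dist" ([k1, k2, p1, p2, k3] as OpenCV has them; the pictures are not rectified), "extrinsics" (4x4, takes a point from world to camera coordinates). Camera axes: x right, y up, looking along -z (the intrinsics and any distortion apply to the point x, -y, -z); pixel columns grow to the right and rows downward; lengths in m; the calibration is good to about 2 mm. A picture is of the moment at which its call begins. There is no depth.
- robot.sign_off(): hands the job in; it is judged then, once.
The state is a dict: "time": time; "joints": joint angles; "qd": joint speeds; "joint_torque": joint torques, N m; "position": TCP position; "tool_rot": TCP orientation; "ft_force": force on the tool from outside, world axes, zero at the start; "torque": the same for the moment, N m; "grip_width": finger opening in m; "grasp_force": force on a finger pad.
Only numpy, scipy, OpenCV 4.12 (cv2) and the standard library are available. Lean on these libraries where they do the work, as an engineer would, in place of code of your own. Each camera call takes 0.05 s, during which the arm holds its last target. There are 200 camera calls.

## Working session

There is one attempt and no reset: what is moved stays moved. The work goes in short steps, Python scripts to look and compute and a tool call to move; the robot and the scene stay as the last step left them, time stands still between calls to the robot, and variables do not carry over. Pictures are saved under pics/ and viewed, at most 18 in all, crops included, and the job is handed in when it is done.

Besides the shell and the picture viewer there is one more tool, called after "Emit:" as name(argument=value, ...) on one line, values as JSON. carry_out: Moves the arm, as the interface text tells. Shift numbers are shares of 0.075 m and turn numbers shares of 0.08 rad, none past 1 either way. Its arguments: {"type":"object","properties":{"delta_rot":{"type":"array"},"dp":{"type":"array"},"grip":{"type":"array"},"grip_force":{"type":"number"}},"required":["delta_rot","dp","grip"]}

```bash
mkdir -p pics && ls && cat > h.py <<'E'
import numpy as np, cv2
from bench import robot
from scipy.spatial.transform import Rotation as R
def grab(n,save=None):
    f=robot.grab_frame(n)
    if save: cv2.imwrite('pics/'+save,f['frame'][:,:,::-1])
    return f
def px2w(f,uv,z):
    uv=np.array(uv,float).reshape(-1,1,2)
    n=cv2.undistortPoints(uv,np.array(f['mtx']),np.array(f['dist'])).reshape(-1,2)
    E=np.array(f['extrinsics']);Rm=E[:3,:3];c=-Rm.T@E[:3,3]
    d=np.c_[n[:,0],-n[:,1],-np.ones(len(n))]@Rm
    return c+d*((z-c[2])/d[:,2])[:,None]
def w2px(f,P):
    P=np.array(P,float).reshape(-1,3);E=np.array(f['extrinsics']);X=P@E[:3,:3].T+E[:3,3]
    X=X*[1,-1,-1]
    return cv2.projectPoints(X,np.zeros(3),np.zeros(3),np.array(f['mtx']),np.array(f['dist']))[0].reshape(-1,2)
E
python3 - <<'E'
from h import *
for n in("top","side"):
    f=grab(n,n+"0.png");E=np.array(f['extrinsics']);print(n,-E[:3,:3].T@E[:3,3])
s=robot.sense();print(s['position'],s['tool_rot'],robot.grip_depth)
a=cv2.imread('pics/top0.png');b=cv2.imread('pics/side0.png')
cv2.imwrite('pics/t0.png',cv2.resize(a,(800,600)));cv2.imwrite('pics/s0.png',cv2.resize(b,(800,600)))
E
```

```text
pics
top [0.28493507 0.10219862 1.08421559]
side [0.25139179 0.75089812 0.61706387]
[ 0.12684661 -0.53493854  0.23076003] [-3.11923530e+00 -3.64700481e-01  8.54855870e-06] -0.0187
```

View pics/t0.png

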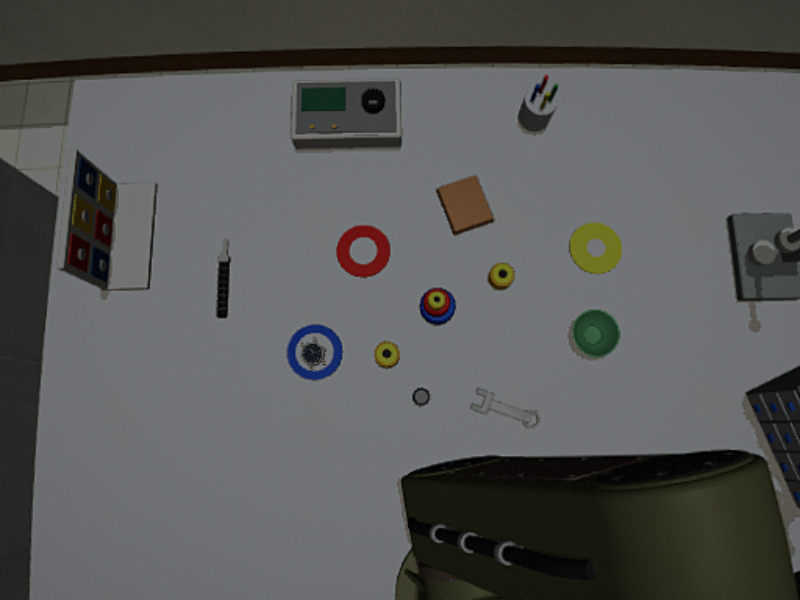

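View pics/s0.png

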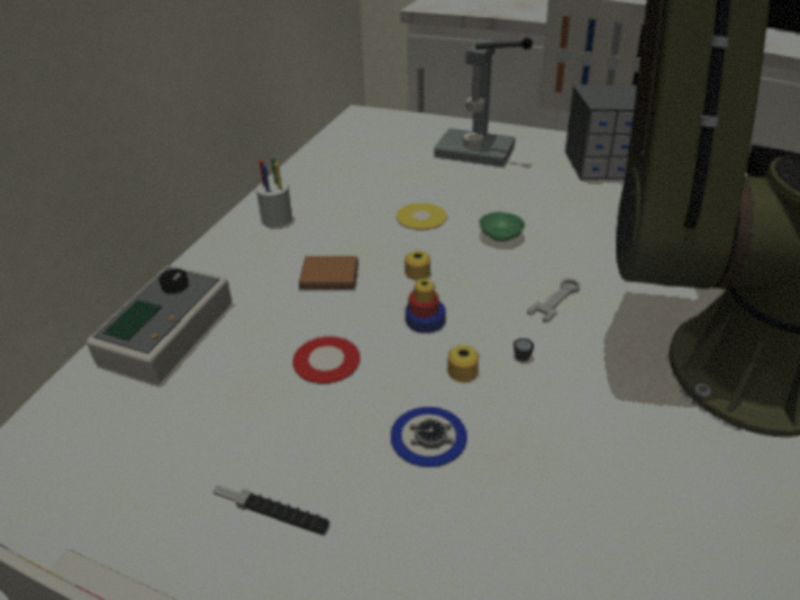

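Top view (800-wide picture): the watch is on the blue pad at (314,352), the red pad is at (363,251), the yellow pad at (596,248) and the cushion at (465,205). The stack is at (437,303), the dish at (595,333) and the opener at (223,280).
Yellow candidates are the stack top (437,299), a loose one at (502,275) and a loose one at (387,354). The task's die is the small one on top of the stack, and I'll check that in a crop.

```bash
cat > m.py <<'E'
from h import *
def mask(f,lo,hi):
    h=cv2.cvtColor(f['frame'],cv2.COLOR_RGB2HSV);return cv2.inRange(h,np.array(lo),np.array(hi))
C=dict(red=((0,150,50),(6,255,255)),blue=((105,150,40),(128,255,255)),yellow=((22,120,50),(35,255,255)),tan=((6,90,50),(17,190,255)))
E
python3 - <<'E'
from m import *
for n in("top","side"):
    f=grab(n)
    for c in C:
        m=mask(f,*C[c])
        cs=cv2.findContours(m,cv2.RETR_EXTERNAL,cv2.CHAIN_APPROX_NONE)[0]
        for k in sorted(cs,key=cv2.contourArea)[::-1][:4]:
            if cv2.contourArea(k)<80: continue
            z=.02 if c=='tan' else .004
            W=px2w(f,k.astype(float),z)[:,:2]
            (cx,cy),r=cv2.minEnclosingCircle(W.astype(np.float32))
            ell=cv2.fitEllipse(W.astype(np.float32)*1000)
            print(n,c,k[:,0].mean(0).round(),'circ',np.round([cx,cy,r],4),'ell',np.round(ell[0],1),np.round(ell[1],1), 'rect' if c=='tan' else '', cv2.minAreaRect(W.astype(np.float32)*1000) if c=='tan' else '')
f=cv2.imread('pics/top0.png'); g=cv2.imread('pics/side0.png')
a=cv2.resize(f[180:250,175:245],(390,390),interpolation=3);b=cv2.resize(f[160:230,235:335],(400,280),interpolation=3)
c=cv2.resize(g[155:255,225:325],(400,400),interpolation=3)
o=np.zeros((590,800,3),np.uint8);o[:390,:390]=a;o[:280,400:]=b;cc=cv2.resize(c,(300,300));o[285:585,450:750]=cc
cv2.imwrite('pics/crop1.png',cv2.convertScaleAbs(o,alpha=1.5))
E
```

```text
top red [232. 160.] circ [0.5848 0.1716 0.0476] ell [584.6 171.3] [90.9 92.6]  
top blue [201. 225.] circ [0.4062 0.2554 0.0474] ell [406.3 255.3] [92.  92.2]  
top blue [279. 197.] circ [0.4843 0.0421 0.0306] ell [486.4  42.6] [55.3 59. ]  
top yellow [381. 159.] circ [ 0.5842 -0.2452  0.0477] ell [ 584.2 -245.4] [91.5 92.8]  
top yellow [321. 176.] circ [ 0.537  -0.0738  0.0223] ell [536.8 -72.7] [38.6 40.7]  
top yellow [248. 226.] circ [0.4005 0.1315 0.0216] ell [401.  130.8] [35.9 38.2]  
top tan [296. 131.] circ [ 0.6642 -0.0126  0.0553] ell [664.9 -11.9] [ 83.4 101.7] rect ((664.4229125976562, -10.29681396484375), (87.55482482910156, 77.25116729736328), 18.676700592041016)
side red [208. 230.] circ [0.5848 0.1726 0.0456] ell [584.8 172.5] [88.2 89.4]  
side blue [274. 279.] circ [0.4068 0.2572 0.0459] ell [406.3 257.1] [88.7 89.4]  
side yellow [269. 138.] circ [ 0.5846 -0.2428  0.0462] ell [ 584.  -242.7] [86.9 89.3]  
side yellow [296. 228.] circ [0.4066 0.1076 0.0248] ell [405.5 104.1] [33.9 43.1]  
side tan [210. 174.] circ [ 0.663  -0.0028  0.0585] ell [662.3  -3.3] [ 93.9 101.6] rect ((660.8486328125, -1.2697639465332031), (87.50540161132812, 87.4640121459961), 18.238317489624023)
```

View pics/crop1.png

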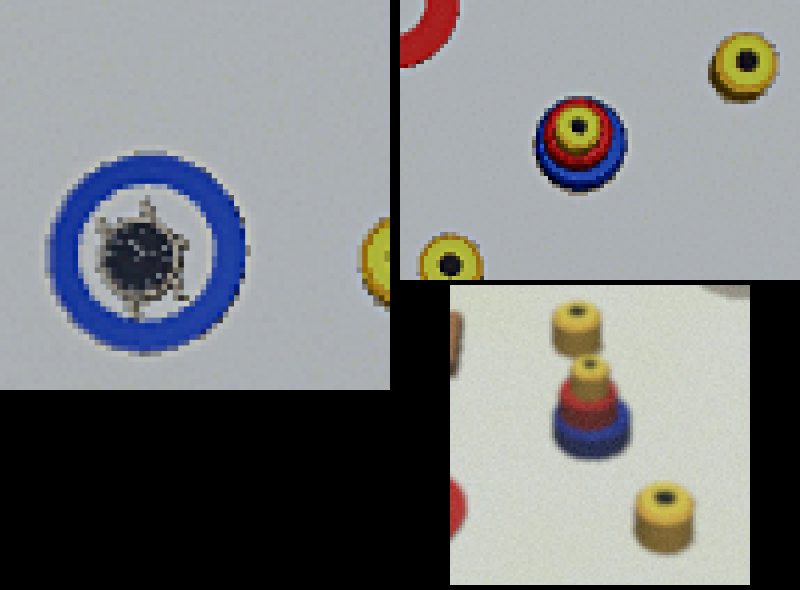

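```bash
cat > go.py <<'E'
import sys
from h import *
# usage: go.py x y z yaw(tool x dir, deg) [opening irrelevant]
def tool():
    s=robot.sense();return np.array(s['position']),R.from_rotvec(s['tool_rot']),s
def plan(x,y,z,yaw):
    p,q,s=tool();Rt=R.from_matrix(np.c_[[np.cos(yaw),np.sin(yaw),0],[np.sin(yaw),-np.cos(yaw),0],[0,0,-1]])
    rv=(q.inv()*Rt).as_rotvec();d=np.array([x,y,z])-p
    print('pos',p.round(4),'rot rv',rv.round(3),'share',(rv/.08).round(2),'| dp share now-axes',(q.inv().apply(d)/.075).round(3),'after-rot axes',(Rt.inv().apply(d)/.075).round(3),'F',np.round(s['ft_force'],1),'w',round(s['grip_width'],4),'gf',round(s['grasp_force'],1),'t',round(s['time'],2),'j',np.round(s['joints'],2))
if __name__=='__main__':
    a=list(map(float,sys.argv[1:]));plan(a[0],a[1],a[2],np.radians(a[3]))
E
python3 go.py .40 -.15 .23 13.4
python3 - <<'E'
from go import *
p,q,s=tool();f=robot.grab_frame('wrist');E=np.array(f['extrinsics']);c=-E[:3,:3].T@E[:3,3]
print('cam in tool',q.inv().apply(c-p),'view dir',q.inv().apply(-E[2,:3]),f['mtx'])
E
```

```text
pos [ 0.1268 -0.535   0.2309] rot rv [-0.001 -0.    -0.001] share [-0.01 -0.   -0.01] | dp share now-axes [ 4.728 -4.155  0.015] after-rot axes [ 4.733 -4.15   0.013] F [-0.9  0.3  0.1] w 0.0857 gf 0.0 t 0.2 j [-1.4   0.3   1.52 -0.    1.32 -0.07]
cam in tool [ 0.07827986 -0.00045062 -0.14308345] view dir [-3.06245607e-01  7.03398200e-04  9.51952275e-01] [[289.57404374   0.         253.79092024]
 [  0.         289.57404374 188.54890215]
 [  0.           0.           1.        ]]
```

Emit:
carry_out(dp=[[0.39, -0.345, 0], [0.39, -0.345, 0], [0.39, -0.345, 0], [0.39, -0.345, 0], [0.39, -0.345, 0], [0.39, -0.345, 0], [0.39, -0.345, 0], [0.39, -0.345, 0], [0.39, -0.345, 0], [0.39, -0.345, 0], [0.39, -0.345, 0], [0.39, -0.345, 0]], delta_rot=[[0, 0, 0], [0, 0, 0], [0, 0, 0], [0, 0, 0], [0, 0, 0], [0, 0, 0], [0, 0, 0], [0, 0, 0], [0, 0, 0], [0, 0, 0], [0, 0, 0], [0, 0, 0]], grip=[85, 85, 85, 85, 85, 85, 85, 85, 85, 85, 85, 85])

```text
time: 1.25
position: [0.3975, -0.1502, 0.2315]
tool_rot: [3.12, 0.365, 0.001]
ft_force: [1.2, -0.7, 1.1]
grip_width: 0.0852
grasp_force: 0.0
```

```bash
python3 go.py .50 .04 .22 13.4; python3 go.py .406 .256 .12 13.4
```

```text
pos [ 0.3975 -0.1502  0.2315] rot rv [ 0.    -0.    -0.001] share [ 0.   -0.01 -0.01] | dp share now-axes [ 1.915 -2.153  0.154] after-rot axes [ 1.918 -2.15   0.153] F [ 1.2 -0.7  1.1] w 0.0852 gf 0.0 t 1.25 j [-0.45  0.02  1.85  0.    1.28  0.89]
pos [ 0.3975 -0.1502  0.2315] rot rv [ 0.    -0.    -0.001] share [ 0.   -0.01 -0.01] | dp share now-axes [ 1.359 -5.244  1.486] after-rot axes [ 1.366 -5.242  1.487] F [ 1.2 -0.7  1.1] w 0.0852 gf 0.0 t 1.25 j [-0.45  0.02  1.85  0.    1.28  0.89]
```

Emit:
carry_out(dp=[[0.32, -0.36, 0], [0.32, -0.36, 0], [0.32, -0.36, 0], [0.32, -0.36, 0], [0.32, -0.36, 0], [0.32, -0.36, 0], [0, 0, 0]], delta_rot=[[0, 0, 0], [0, 0, 0], [0, 0, 0], [0, 0, 0], [0, 0, 0], [0, 0, 0], [0, 0, 0]], grip=[85, 85, 85, 85, 85, 85, 85])

```text
time: 1.83
position: [0.501, 0.0431, 0.2309]
tool_rot: [-3.119, -0.371, -0.0]
ft_force: [-0.2, -0.6, -0.1]
grip_width: 0.0851
grasp_force: 0.0
```

```bash
python3 go.py .406 .256 .12 13.4; python3 - <<'E'
from h import *
import pickle
f=grab('wrist');pickle.dump(f,open('stack.pkl','wb'))
a=cv2.resize(f['frame'][:,:,::-1],(800,600),interpolation=3);cv2.imwrite('pics/w1.png',cv2.convertScaleAbs(a,alpha=1.3))
E
```

```text
pos [0.501  0.0431 0.2309] rot rv [-0.001 -0.     0.003] share [-0.01 -0.    0.03] | dp share now-axes [-0.567 -3.055  1.481] after-rot axes [-0.575 -3.055  1.479] F [-0.2 -0.6 -0.1] w 0.0851 gf 0.0 t 1.83 j [0.01 0.2  1.65 0.   1.29 1.35]
```

View pics/w1.png

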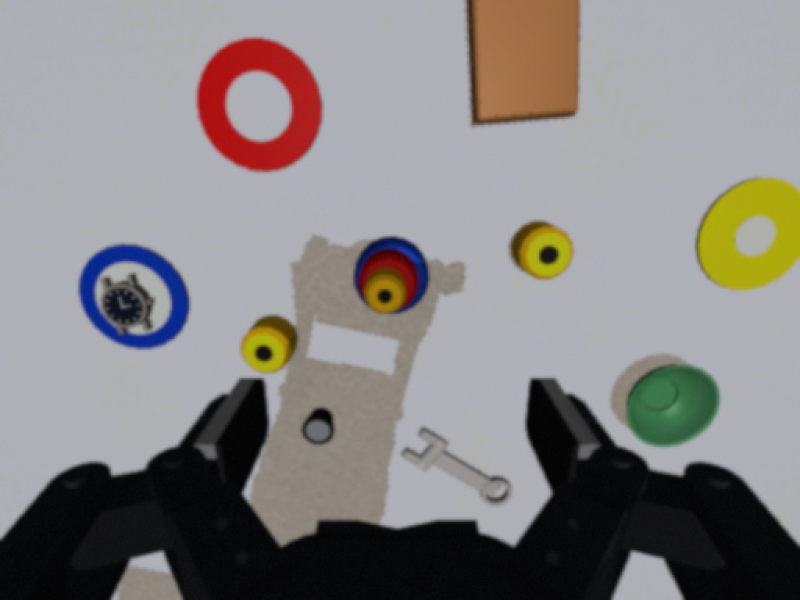

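The wrist view shows the stack at (390,275) with the yellow die's hole at (385,295), and the watch at (125,300) on the blue pad. The loose look-alikes at (267,350) and (545,252) are clearly larger than the stacked yellow die. Next I move over the watch.

Emit:
carry_out(dp=[[-0.07, -0.38, 0.135], [-0.07, -0.38, 0.135], [-0.07, -0.38, 0.135], [-0.07, -0.38, 0.135], [-0.07, -0.38, 0.135], [-0.07, -0.38, 0.135], [-0.07, -0.38, 0.135], [-0.07, -0.38, 0.135], [0, 0, 0], [0, 0, 0]], delta_rot=[[0, 0, 0], [0, 0, 0], [0, 0, 0], [0, 0, 0], [0, 0, 0], [0, 0, 0], [0, 0, 0], [0, 0, 0], [0, 0, 0], [0, 0, 0]], grip=[85, 85, 85, 85, 85, 85, 85, 85, 85, 85])

```text
time: 2.72
position: [0.4055, 0.2509, 0.1499]
tool_rot: [3.12, 0.367, -0.001]
ft_force: [0.2, -0.2, 0.7]
grip_width: 0.0852
grasp_force: 0.0
```

```bash
python3 - <<'E'
from m import *
import pickle
def padm(f,c):
    cs=cv2.findContours(mask(f,*C[c]),cv2.RETR_EXTERNAL,cv2.CHAIN_APPROX_NONE)[0]
    k=max(cs,key=cv2.contourArea);W=px2w(f,k.astype(float),.004)[:,:2]
    print(c,[np.round(v,1) for v in cv2.fitEllipse((W*1000).astype(np.float32))])
f=pickle.load(open('stack.pkl','rb'))
for c in('red','blue'): padm(f,c)
print('yellow die',px2w(f,np.array([385,295])*.64,.072),'loose', px2w(f,np.array([[264,352],[548,254]])*.64,.024))
f=grab('wrist');pickle.dump(f,open('watch.pkl','wb'));padm(f,'blue')
u=w2px(f,[.406,.256,.01])[0].astype(int);print(u)
y0,x0=u[1]-75,u[0]-100;print(x0,y0)
a=f['frame'][max(y0,0):y0+150,max(x0,0):x0+200,::-1];cv2.imwrite('pics/w2.png',cv2.convertScaleAbs(cv2.resize(a,None,fx=4,fy=4,interpolation=3),alpha=1.3))
E
python3 go.py .406 .256 .12 13.4
```

```text
red [array([583.2, 171.7]), array([91.2, 92.1]), np.float64(146.1)]
blue [array([404.8, 255.7]), array([91. , 92.5]), np.float64(22.3)]
yellow die [[0.48042168 0.04682469 0.072     ]] loose [[ 0.3912757   0.1328103   0.024     ]
 [ 0.52873466 -0.07324856  0.024     ]]
blue [array([404.8, 256.5]), array([92. , 92.4]), np.float64(89.6)]
[249 174]
149 99
pos [0.4061 0.2504 0.1504] rot rv [ 0.     0.    -0.001] share [ 0.    0.   -0.01] | dp share now-axes [ 0.016 -0.073  0.405] after-rot axes [ 0.016 -0.073  0.405] F [0.1 0.7 0.8] w 0.0852 gf 0.0 t 2.77 j [ 0.48  0.23  1.81 -0.    1.1   1.81]
```

View pics/w2.png

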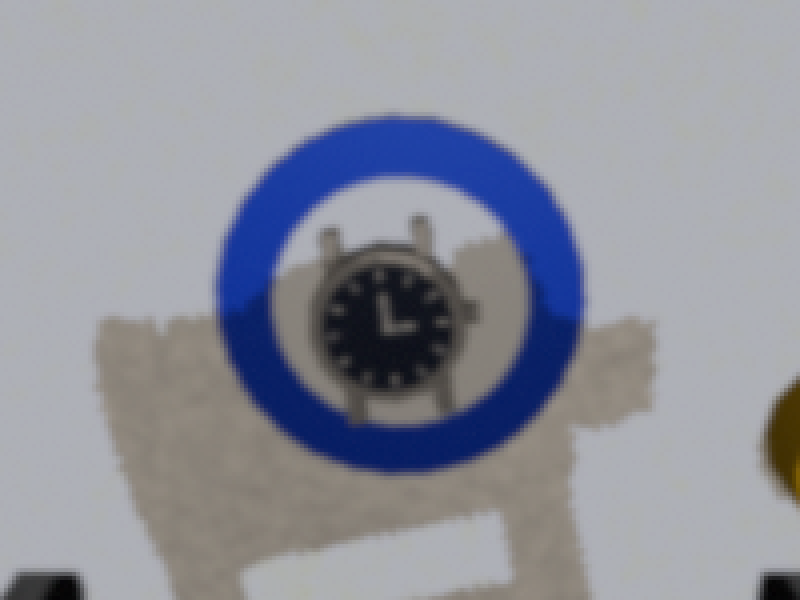

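The watch is at (388,327) in this crop. Its 12 o'clock lugs are up at (330,238) and (422,225), the 6 o'clock lugs are at (357,415) and (445,405), and the crown is at (472,310). I'll grip across the case, crown side included.

```bash
python3 - <<'E'
from go import *
import pickle
f=pickle.load(open('watch.pkl','rb'))
o=np.array([149,99])
g=lambda p,z:px2w(f,np.array(p)/4+o,z)
c=g([388,327],.015)[0];L=g([[330,238],[422,225],[357,415],[445,405],[472,310]],.009)[:,:2]
t=(L[0]+L[1]-L[2]-L[3])/2;yaw=np.degrees(np.arctan2(t[1],t[0]));print('center',c,'len',np.linalg.norm(t),'yaw',yaw,'lugmid',L[:4].mean(0),'dist crown',np.linalg.norm(L[4]-c[:2]))
cr=np.array([np.sin(np.radians(yaw)),-np.cos(np.radians(yaw))])
g2=c[:2]+.0015*cr;print('grip',g2)
plan(g2[0],g2[1],.06,np.radians(yaw))
E
```

```text
center [0.40059203 0.2580067  0.015     ] len 0.04774524989137319 yaw 20.722332548980567 lugmid [0.39993813 0.25781793] dist crown 0.021402678933525536
grip [0.40112278 0.25660374]
pos [0.4061 0.2504 0.1504] rot rv [ 0.     0.    -0.128] share [ 0.    0.   -1.61] | dp share now-axes [-0.046 -0.096  1.205] after-rot axes [-0.033 -0.101  1.205] F [0.1 0.7 0.8] w 0.0852 gf 0.0 t 2.77 j [ 0.48  0.23  1.81 -0.    1.1   1.81]
```

Emit:
carry_out(dp=[[0, 0, 0], [0, 0, 0], [-0.01, -0.03, 0.3], [-0.01, -0.03, 0.3], [-0.01, -0.04, 0.3], [0, 0, 0.3], [0, 0, 0], [0, 0, 0]], delta_rot=[[0, 0, -0.8], [0, 0, -0.81], [0, 0, 0], [0, 0, 0], [0, 0, 0], [0, 0, 0], [0, 0, 0], [0, 0, 0]], grip=[70, 65, 60, 60, 60, 60, 60, 60], grip_force=30)

```text
time: 3.43
position: [0.4017, 0.2561, 0.0605]
tool_rot: [3.09, 0.563, -0.002]
ft_force: [-0.5, 0.0, -0.0]
grip_width: 0.0602
grasp_force: 0.0
```

```bash
python3 - <<'E'
from go import *
plan(.4011,.2566,.010,np.radians(20.7))
f=grab('wrist');a=f['frame'][:,:,::-1];cv2.imwrite('pics/w3.png',cv2.convertScaleAbs(cv2.resize(a[140:384,90:420],None,fx=2.4,fy=2.4,interpolation=3),alpha=1.3))
E
```

```text
pos [0.4017 0.2561 0.0605] rot rv [ 0.     0.001 -0.001] share [ 0.    0.01 -0.01] | dp share now-axes [-0.004 -0.009  0.673] after-rot axes [-0.005 -0.008  0.673] F [-0.5  0.  -0. ] w 0.0602 gf 0.0 t 3.43 j [ 0.49  0.37  1.88 -0.    0.9   1.7 ]
```

View pics/w3.png

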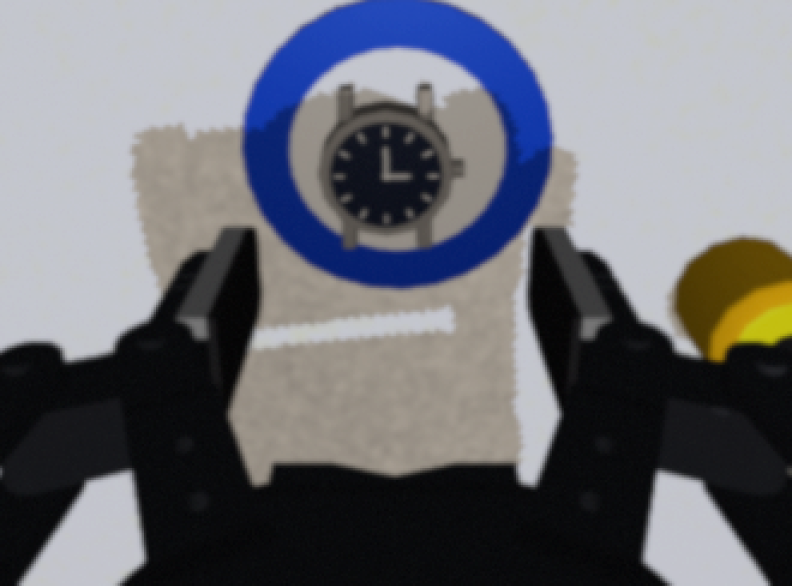

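Emit:
carry_out(dp=[[-0.004, -0.008, 0.25], [0, 0, 0.25], [0, 0, 0.15], [0, 0, 0.08], [0, 0, 0.03], [0, 0, 0], [0, 0, 0], [0, 0, 0], [0, 0, 0], [0, 0, 0], [0, 0, 0], [0, 0, 0]], delta_rot=[[0, 0, 0], [0, 0, 0], [0, 0, 0], [0, 0, 0], [0, 0, 0], [0, 0, 0], [0, 0, 0], [0, 0, 0], [0, 0, 0], [0, 0, 0], [0, 0, 0], [0, 0, 0]], grip=[60, 60, 60, 60, 60, 60, 52, 48, 44, 40, 38, 38], grip_force=30)

```text
time: 4.48
position: [0.4011, 0.258, 0.0042]
tool_rot: [-3.09, -0.565, -0.002]
ft_force: [-3.2, 0.3, 8.1]
grip_width: 0.0414
grasp_force: 29.1
```

```bash
python3 go.py .4011 .2566 .08 20.7;python3 go.py .663 -.011 .14 18.5
```

```text
pos [0.4011 0.258  0.0042] rot rv [-0.    -0.001  0.   ] share [-0.01 -0.01  0.  ] | dp share now-axes [-0.005  0.017 -1.011] after-rot axes [-0.007  0.018 -1.011] F [-3.2  0.3  8.1] w 0.0414 gf 29.1 t 4.48 j [0.49 0.47 1.9  0.   0.77 1.7 ]
pos [0.4011 0.258  0.0042] rot rv [-0.    -0.001  0.039] share [-0.01 -0.01  0.48] | dp share now-axes [ 1.999  4.59  -1.811] after-rot axes [ 2.174  4.51  -1.811] F [-3.2  0.3  8.1] w 0.0414 gf 29.1 t 4.48 j [0.49 0.47 1.9  0.   0.77 1.7 ]
```

Emit:
carry_out(dp=[[0, 0, -0.03], [0, 0, -0.1], [0, 0, -0.2], [0, 0, -0.3], [0, 0, -0.3], [0, 0, 0]], delta_rot=[[0, 0, 0], [0, 0, 0], [0, 0, 0], [0, 0, 0], [0, 0, 0], [0, 0, 0]], grip=[38, 38, 38, 38, 38, 38])

```text
time: 4.98
position: [0.4024, 0.2585, 0.0772]
tool_rot: [-3.089, -0.565, -0.009]
ft_force: [0.8, 0.3, -0.0]
grip_width: 0.0409
grasp_force: 30.5
```

```bash
python3 - <<'E'
from go import *
plan(.663,-.011,.14,np.radians(18.5))
f=grab('wrist');a=f['frame'][:,:,::-1];cv2.imwrite('pics/w4.png',cv2.convertScaleAbs(cv2.resize(a[140:384,90:420],None,fx=2.4,fy=2.4,interpolation=3),alpha=1.3))
E
```

```text
pos [0.4024 0.2585 0.0772] rot rv [-0.001 -0.006  0.039] share [-0.01 -0.07  0.48] | dp share now-axes [ 1.983  4.59  -0.829] after-rot axes [ 2.155  4.51  -0.837] F [ 0.8  0.3 -0. ] w 0.0409 gf 30.5 t 4.98 j [0.49 0.34 1.87 0.   0.93 1.7 ]
```

View pics/w4.png

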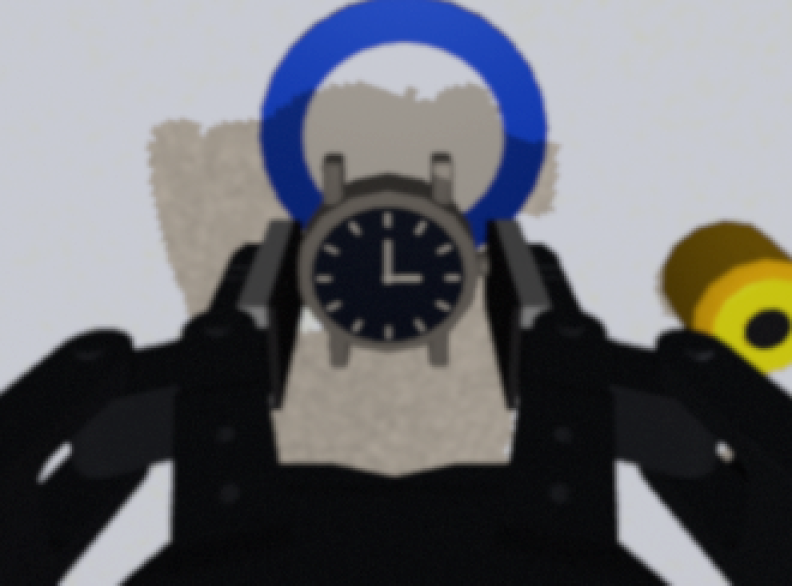

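```bash
python3 go.py .60 -.03 .20 18.5
```

```text
pos [0.4018 0.2581 0.0753] rot rv [-0.001 -0.004  0.039] share [-0.01 -0.05  0.48] | dp share now-axes [ 1.12   4.527 -1.66 ] after-rot axes [ 1.287  4.482 -1.663] F [-0.4 -0.3 -0.9] w 0.0407 gf 30.5 t 5.03 j [ 0.49  0.34  1.87 -0.    0.92  1.7 ]
```

Emit:
carry_out(dp=[[0, 0, -0.3], [0, 0, -0.4], [0.09, 0.32, -0.32], [0.09, 0.32, -0.32], [0.11, 0.39, -0.32], [0.11, 0.38, 0], [0.13, 0.44, 0], [0.13, 0.44, 0], [0.13, 0.44, 0], [0.13, 0.44, 0], [0.13, 0.44, 0], [0.13, 0.44, 0]], delta_rot=[[0, 0, 0.48], [0, 0, 0], [0, 0, 0], [0, 0, 0], [0, 0, 0], [0, 0, 0], [0, 0, 0], [0, 0, 0], [0, 0, 0], [0, 0, 0], [0, 0, 0], [0, 0, 0]], grip=[38, 38, 38, 38, 38, 38, 38, 38, 38, 38, 38, 38])

```text
time: 6.03
position: [0.5816, -0.0039, 0.1966]
tool_rot: [-3.1, -0.505, 0.002]
ft_force: [0.2, 0.2, 0.4]
grip_width: 0.0409
grasp_force: 30.7
```

Emit:
carry_out(dp=[[0.11, 0.38, 0], [0, 0, 0], [0, 0, 0]], delta_rot=[[0, 0, 0], [0, 0, 0], [0, 0, 0]], grip=[38, 38, 38])

```text
time: 6.28
position: [0.598, -0.0279, 0.1961]
tool_rot: [-3.101, -0.502, 0.003]
ft_force: [-0.3, 1.1, -1.2]
grip_width: 0.0409
grasp_force: 30.7
```

```bash
python3 - <<'E'
from go import *
import pickle
plan(.663,-.011,.06,np.radians(18.5))
f=grab('wrist');pickle.dump(f,open('cush.pkl','wb'));a=f['frame'][:,:,::-1];cv2.imwrite('pics/w5.png',cv2.convertScaleAbs(cv2.resize(a,(800,600),interpolation=3),alpha=1.3))
E
```

```text
pos [ 0.598  -0.0279  0.1961] rot rv [-0.001  0.002 -0.002] share [-0.01  0.02 -0.02] | dp share now-axes [0.897 0.062 1.812] after-rot axes [0.893 0.062 1.814] F [-0.3  1.1 -1.2] w 0.0409 gf 30.7 t 6.28 j [-0.11  0.44  1.42  0.    1.29  1.14]
```

View pics/w5.png

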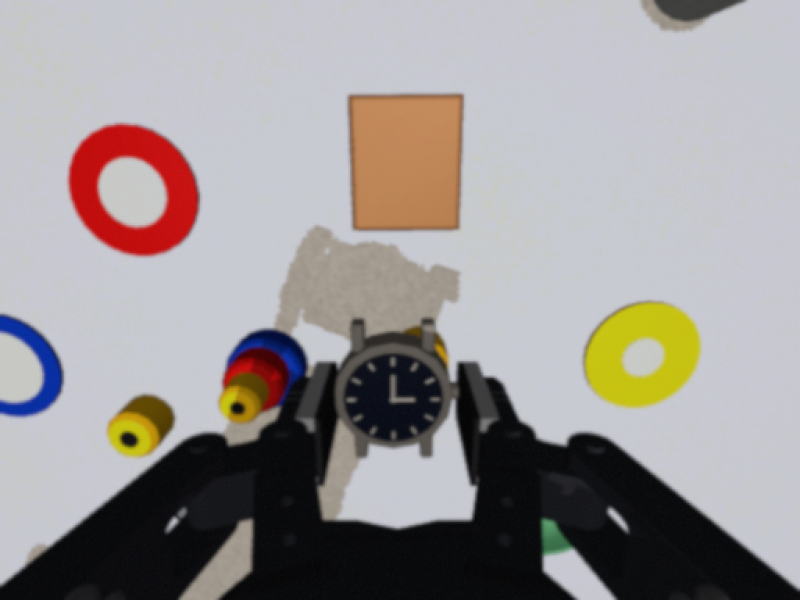

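The tan cushion's top corners are at about (350,96), (462,96), (355,229) and (460,229), and the watch is held at (392,393). The yellow and red pads are also in clear view.

```bash
python3 - <<'E'
from m import *
from go import *
import pickle
f=pickle.load(open('cush.pkl','rb'))
k=px2w(f,np.array([[350,96],[462,96],[460,229],[355,229]])*.64,.020)[:,:2]
print(k.round(4),'mean',k.mean(0),[np.linalg.norm(k[i]-k[i-1]).round(4) for i in range(4)])
d=k[0]+k[1]-k[2]-k[3];print(np.degrees(np.arctan2(d[1],d[0])))
for c in('red','yellow'):
    cs=cv2.findContours(mask(f,*C[c]),cv2.RETR_EXTERNAL,cv2.CHAIN_APPROX_NONE)[0]
    q=max(cs,key=cv2.contourArea);W=px2w(f,q.astype(float),.004)[:,:2];print(c,[np.round(v,1) for v in cv2.fitEllipse((W*1000).astype(np.float32))])
# watch centre in tool frame (dial plane 11mm above TCP)
p,q,s=tool();w=px2w(f,np.array([392,394])*.64,p[2]+.011)[0];print('watch in tool',q.inv().apply(w-p))
c=k.mean(0);off=q.apply([0,-.0015,0])[:2]
plan(c[0]-off[0],c[1]-off[1],.06,np.radians(18.5))
E
```

```text
[[ 0.6939  0.0366]
 [ 0.7171 -0.0327]
 [ 0.635  -0.0625]
 [ 0.6114  0.0081]] mean [ 0.6643751  -0.01261146] [np.float64(0.0873), np.float64(0.073), np.float64(0.0873), np.float64(0.0744)]
19.51944478849733
red [array([583.5, 171.3]), array([91.1, 92.7]), np.float64(4.1)]
yellow [array([ 583. , -244.6]), array([92.6, 94.2]), np.float64(171.5)]
watch in tool [ 0.00150743 -0.00072365 -0.01100188]
pos [ 0.5977 -0.0268  0.1964] rot rv [-0.001  0.002 -0.   ] share [-0.01  0.02 -0.01] | dp share now-axes [0.906 0.124 1.817] after-rot axes [0.903 0.122 1.819] F [-0.9  0.6 -1.3] w 0.041 gf 30.7 t 6.33 j [-0.11  0.44  1.42  0.    1.29  1.14]
```

Emit:
carry_out(dp=[[0.3, 0.04, 0.1], [0.3, 0.04, 0.35], [0.29, 0.037, 0.35], [0, 0, 0.4], [0, 0, 0.4], [0, 0, 0.3], [0, 0, 0.2], [0, 0, 0.1], [0, 0, 0]], delta_rot=[[0, 0, 0], [0, 0, 0], [0, 0, 0], [0, 0, 0], [0, 0, 0], [0, 0, 0], [0, 0, 0], [0, 0, 0], [0, 0, 0]], grip=[38, 38, 38, 38, 38, 38, 38, 38, 38])

```text
time: 7.08
position: [0.663, -0.0128, 0.0308]
tool_rot: [-3.1, -0.507, 0.005]
ft_force: [-0.4, 0.0, -0.3]
grip_width: 0.041
grasp_force: 30.7
```

```bash
python3 - <<'E'
from go import *
p,q,s=tool();off=q.apply([.001,-.001,0])[:2]
plan(.6644-off[0],-.0126-off[1],.0210,np.radians(19))
E
```

```text
pos [ 0.663  -0.0128  0.0308] rot rv [-0.001  0.003 -0.007] share [-0.02  0.03 -0.09] | dp share now-axes [0.005 0.017 0.131] after-rot axes [0.005 0.017 0.131] F [-0.4  0.  -0.3] w 0.041 gf 30.7 t 7.08 j [-0.07  0.76  1.32  0.    1.07  1.17]
```

Emit:
carry_out(dp=[[0.005, 0.015, 0.05], [0, 0, 0.04], [0, 0, 0.02], [0, 0, 0.02], [0, 0, 0], [0, 0, 0]], delta_rot=[[0, 0, 0], [0, 0, 0], [0, 0, 0], [0, 0, 0], [0, 0, 0], [0, 0, 0]], grip=[38, 38, 38, 38, 38, 38])

```text
time: 7.58
position: [0.6649, -0.0148, 0.0231]
tool_rot: [3.101, 0.505, 0.0]
ft_force: [0.5, 0.6, -0.5]
grip_width: 0.041
grasp_force: 30.7
```

Emit:
carry_out(dp=[[0, -0.01, 0.015], [0, 0, 0.015], [0, 0, 0]], delta_rot=[[0, 0, 0], [0, 0, 0], [0, 0, 0]], grip=[38, 38, 38])

```text
time: 7.83
position: [0.6646, -0.014, 0.0204]
tool_rot: [-3.101, -0.506, -0.0]
ft_force: [0.6, 1.3, -0.4]
grip_width: 0.0411
grasp_force: 30.7
```

Emit:
carry_out(dp=[[0, 0, 0.01], [0, 0, 0.005], [0, 0, 0]], delta_rot=[[0, 0, 0], [0, 0, 0], [0, 0, 0]], grip=[38, 38, 38])

```text
time: 8.08
position: [0.6648, -0.014, 0.0203]
tool_rot: [3.101, 0.506, 0.001]
ft_force: [-3.9, -0.1, 7.1]
grip_width: 0.0411
grasp_force: 31.4
```

Contact at 7 N. Release and retreat.

Emit:
carry_out(dp=[[0, 0, 0], [0, 0, 0], [0, 0, 0], [0, 0, 0], [0, 0, -0.1], [0, 0, -0.3], [0, 0, -0.4], [0, 0, -0.4], [0, 0, -0.4], [0, 0, -0.4], [0, 0, 0]], delta_rot=[[0, 0, 0], [0, 0, 0], [0, 0, 0], [0, 0, 0], [0, 0, 0], [0, 0, 0], [0, 0, 0], [0, 0, 0], [0, 0, 0], [0, 0, 0], [0, 0, 0]], grip=[43, 47, 55, 62, 62, 62, 62, 62, 62, 62, 62])

```text
time: 9.0
position: [0.6666, -0.0142, 0.1771]
tool_rot: [3.098, 0.505, 0.015]
ft_force: [0.4, -0.9, 0.2]
grip_width: 0.0622
grasp_force: 0.0
```

```bash
python3 - <<'E'
from go import *
import pickle
plan(.47,.03,.17,np.radians(13))
f=grab('wrist');pickle.dump(f,open('placed.pkl','wb'));a=f['frame'][:,:,::-1]
u=w2px(f,[.664,-.0126,.02])[0].astype(int);x0,y0=max(u[0]-100,0),max(u[1]-75,0);print(x0,y0)
cv2.imwrite('pics/w6.png',cv2.convertScaleAbs(cv2.resize(a[y0:y0+150,x0:x0+200],None,fx=4,fy=4,interpolation=3),alpha=1.3))
E
```

```text
pos [ 0.6666 -0.0142  0.1771] rot rv [ 0.003 -0.009  0.096] share [ 0.04 -0.12  1.2 ] | dp share now-axes [-2.299 -1.392  0.068] after-rot axes [-2.422 -1.164  0.094] F [ 0.4 -0.9  0.2] w 0.0622 gf 0.0 t 9.0 j [-0.08  0.6   1.22 -0.    1.31  1.17]
151 100
```

View pics/w6.png

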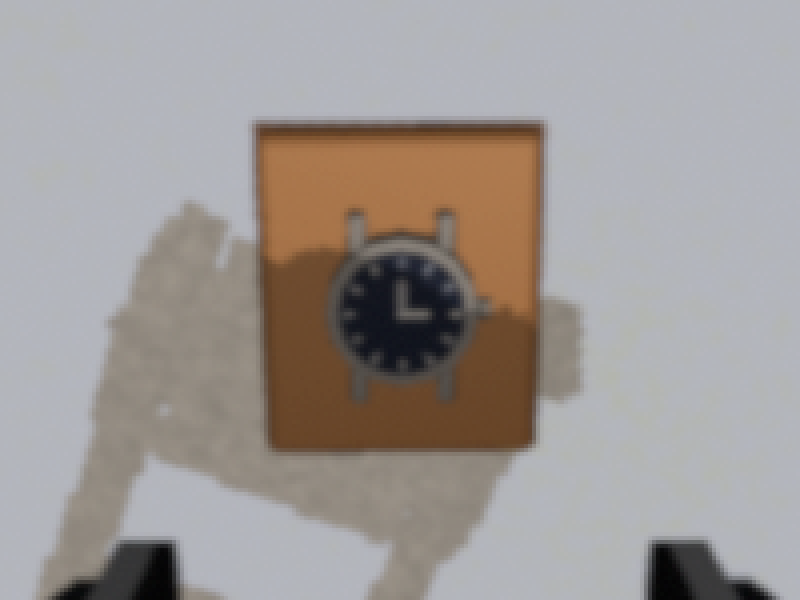

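The watch is at (402,313), face up on the cushion, whose top corners are at (260,138), (542,138), (533,447) and (270,447). I'll check the offset numerically and plan the stack approach.

```bash
python3 - <<'E'
from go import *
import pickle
f=pickle.load(open('placed.pkl','rb'));o=np.array([151,100])
g=lambda p,z:px2w(f,np.array(p)/4+o,z)[:,:2]
k=g([[260,137],[542,136],[533,447],[270,447]],.02);w=g([[402,313]],.031)[0]
lug=g([[357,212],[446,212],[359,400],[445,400]],.025)
print(k.mean(0),w,lug.mean(0),w-k.mean(0),[np.linalg.norm(k[i]-k[i-1]).round(4) for i in range(4)])
f=pickle.load(open('stack.pkl','rb'))
E
```

```text
[ 0.66494132 -0.01231927] [ 0.66391609 -0.01289593] [ 0.66355071 -0.01293028] [-0.00102523 -0.00057666] [np.float64(0.0857), np.float64(0.0726), np.float64(0.086), np.float64(0.0734)]
```

Emit:
carry_out(dp=[[-0.2, -0.12, 0], [-0.4, -0.24, 0], [-0.45, -0.27, 0], [-0.45, -0.27, 0], [-0.45, -0.27, 0], [-0.3, -0.2, 0], [-0.05, 0, 0], [0, 0, 0]], delta_rot=[[0, 0, 0], [0, 0, 0], [0, 0, 0], [0, 0, 0], [0, 0, 0], [0, 0, 0], [0, 0, 0.6], [0, 0, 0.6]], grip=[50, 50, 50, 50, 50, 50, 50, 50])

```text
time: 9.72
position: [0.4668, 0.0289, 0.1693]
tool_rot: [-3.122, -0.354, 0.001]
ft_force: [0.1, -0.3, 0.2]
grip_width: 0.0503
grasp_force: 0.0
```

```bash
python3 - <<'E'
from go import *
import pickle
plan(.482,.046,.10,np.radians(13))
f=grab('wrist');pickle.dump(f,open('st2.pkl','wb'));a=f['frame'][:,:,::-1]
u=w2px(f,[.482,.046,.06])[0].astype(int);x0,y0=max(u[0]-80,0),max(u[1]-60,0);print(x0,y0)
cv2.imwrite('pics/w7.png',cv2.convertScaleAbs(cv2.resize(a[y0:y0+120,x0:x0+160],None,fx=5,fy=5,interpolation=3),alpha=1.5))
E
```

```text
pos [0.4668 0.0289 0.1693] rot rv [-0.     0.    -0.001] share [-0.    0.01 -0.01] | dp share now-axes [ 0.249 -0.177  0.924] after-rot axes [ 0.249 -0.177  0.924] F [ 0.1 -0.3  0.2] w 0.0503 gf 0.0 t 9.72 j [-0.02  0.18  1.82 -0.    1.14  1.33]
159 105
```

View pics/w7.png

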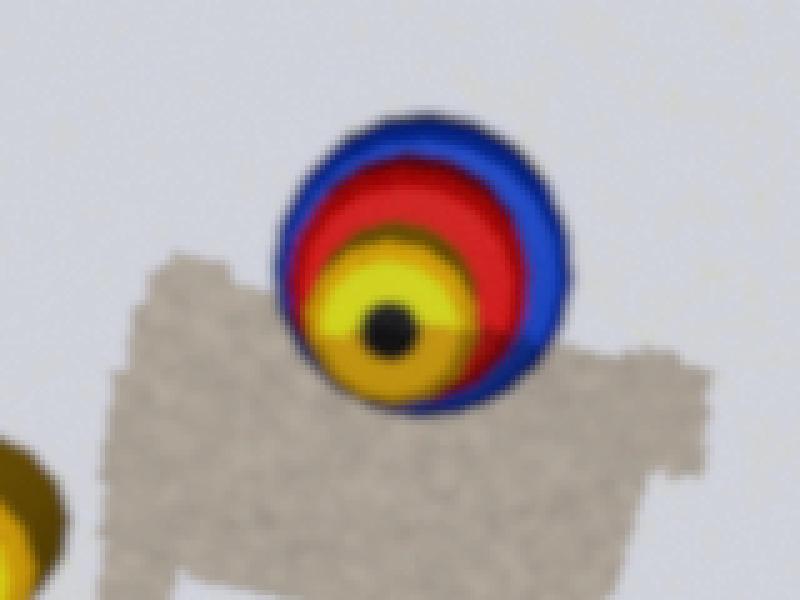

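The yellow hole is at (389,330). The red outline spans x 290–523, and the blue spans x 275–572, y 110–415.

```bash
python3 - <<'E'
from go import *
import pickle
f=pickle.load(open('st2.pkl','rb'));o=np.array([159,105])
g=lambda p,z:px2w(f,np.array(p)/5+o,z)[:,:2]
y=g([[389,330]],.072)[0];print('yellow',y, 'rim', g([[303,325],[478,325],[390,407]],.068))
print('red',g([[290,280],[523,280]],.044),'blue',g([[275,270],[572,270]],.02),g([[425,110],[425,415]],.02))
plan(y[0],y[1],.10,np.radians(13));
E
```

```text
yellow [0.47968423 0.04707273] rim [[0.4761452  0.06183305]
 [0.48298562 0.03219234]
 [0.46493292 0.04398767]]
red [[0.47762897 0.06736826]
 [0.48753353 0.02444396]] blue [[0.47314728 0.07260368]
 [0.48687581 0.01312104]] [[0.51169957 0.04952471]
 [0.44952111 0.03582261]]
pos [0.4676 0.0288 0.1693] rot rv [-0.     0.    -0.005] share [-0.    0.   -0.06] | dp share now-axes [ 0.212 -0.203  0.924] after-rot axes [ 0.212 -0.202  0.924] F [ 0.9  0.6 -0.7] w 0.0505 gf 0.0 t 9.77 j [-0.02  0.18  1.82  0.    1.14  1.33]
```

Emit:
carry_out(dp=[[0.106, -0.101, 0], [0.106, -0.101, 0.1], [0, 0, 0.3], [0, 0, 0.3], [0, 0, 0.3], [0, 0, 0.25], [0, 0, 0.15], [0, 0, 0.08], [0, 0, 0], [0, 0, 0]], delta_rot=[[0, 0, 0], [0, 0, 0], [0, 0, 0], [0, 0, 0], [0, 0, 0], [0, 0, 0], [0, 0, 0], [0, 0, 0], [0, 0, 0], [0, 0, 0]], grip=[50, 50, 50, 50, 50, 50, 50, 50, 50, 50])

```text
time: 10.6
position: [0.4808, 0.0474, 0.0582]
tool_rot: [-3.121, -0.357, 0.001]
ft_force: [-0.6, 0.0, -0.2]
grip_width: 0.05
grasp_force: 0.0
```

```bash
python3 go.py .4797 .0470 .053 13
```

```text
pos [0.4808 0.0474 0.0582] rot rv [-0.     0.     0.001] share [-0.    0.01  0.01] | dp share now-axes [-0.015  0.001  0.07 ] after-rot axes [-0.015  0.001  0.07 ] F [-0.6  0.  -0.2] w 0.05 gf 0.0 t 10.6 j [0.02 0.38 1.86 0.   0.9  1.36]
```

Emit:
carry_out(dp=[[-0.01, 0, 0.05], [0, 0, 0.02], [0, 0, 0], [0, 0, 0], [0, 0, 0], [0, 0, 0], [0, 0, 0], [0, 0, 0], [0, 0, 0]], delta_rot=[[0, 0, 0], [0, 0, 0], [0, 0, 0], [0, 0, 0], [0, 0, 0], [0, 0, 0], [0, 0, 0], [0, 0, 0], [0, 0, 0]], grip=[46, 42, 39, 36, 34, 32, 30, 28, 28], grip_force=30)

```text
time: 11.35
position: [0.48, 0.0468, 0.0535]
tool_rot: [-3.121, -0.356, -0.001]
ft_force: [-1.0, 0.5, 5.8]
grip_width: 0.0288
grasp_force: 28.4
```

Emit:
carry_out(dp=[[0, 0, -0.03], [0, 0, -0.1], [0, 0, -0.3], [0, 0, -0.4], [0, 0, -0.3], [0, 0, 0]], delta_rot=[[0, 0, 0], [0, 0, 0], [0, 0, 0], [0, 0, 0], [0, 0, 0], [0, 0, 0]], grip=[28, 28, 28, 28, 28, 28])

```text
time: 11.85
position: [0.4815, 0.0468, 0.1426]
tool_rot: [3.121, 0.356, 0.011]
ft_force: [0.5, 0.3, -0.2]
grip_width: 0.0284
grasp_force: 28.2
```

```bash
python3 - <<'E'
from go import *
import pickle
plan(.5835,-.2445,.09,np.radians(13))
f=grab('wrist');pickle.dump(f,open('st3.pkl','wb'));a=f['frame'][:,:,::-1]
cv2.imwrite('pics/w8.png',cv2.convertScaleAbs(cv2.resize(a[140:384,90:420],None,fx=2.4,fy=2.4,interpolation=3),alpha=1.3))
E
```

```text
pos [0.4815 0.0468 0.1426] rot rv [ 0.001 -0.007  0.   ] share [ 0.02 -0.08  0.  ] | dp share now-axes [0.444 4.09  0.71 ] after-rot axes [0.451 4.091 0.702] F [ 0.5  0.3 -0.2] w 0.0284 gf 28.2 t 11.85 j [0.02 0.25 1.81 0.   1.08 1.36]
```

View pics/w8.png

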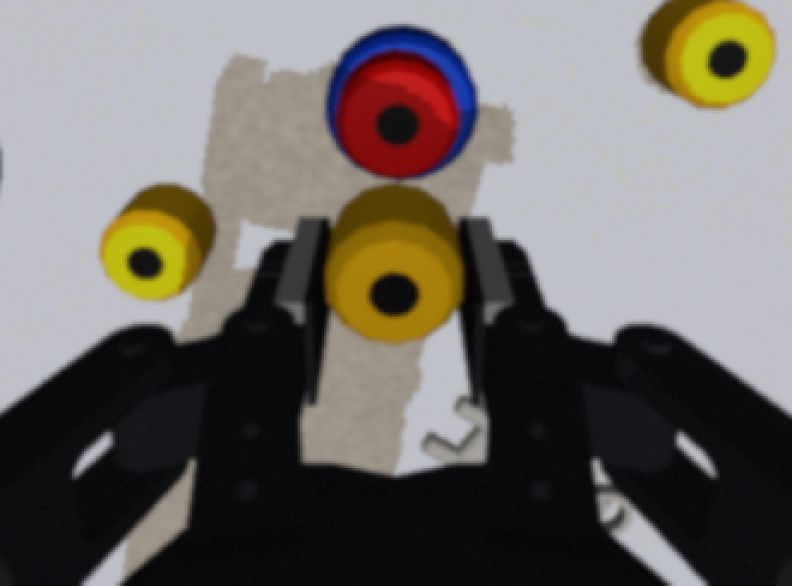

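Yellow is gripped upright at (394,290). Red stayed on blue, with its hole at (397,125). Carry yellow to its pad.

Emit:
carry_out(dp=[[0.02, 0.2, 0], [0.045, 0.409, 0], [0.045, 0.409, 0], [0.045, 0.409, 0], [0.045, 0.409, 0], [0.045, 0.409, 0], [0.045, 0.409, 0], [0.045, 0.409, 0], [0.045, 0.409, 0], [0.045, 0.409, 0], [0.02, 0.209, 0], [0, 0, 0]], delta_rot=[[0, 0, 0], [0, 0, 0], [0, 0, 0], [0, 0, 0], [0, 0, 0], [0, 0, 0], [0, 0, 0], [0, 0, 0], [0, 0, 0], [0, 0, 0], [0, 0, 0], [0, 0, 0]], grip=[28, 28, 28, 28, 28, 28, 28, 28, 28, 28, 28, 28])

```text
time: 12.9
position: [0.5812, -0.2474, 0.1364]
tool_rot: [-3.121, -0.352, 0.002]
ft_force: [-0.4, 0.3, -0.5]
grip_width: 0.0284
grasp_force: 28.2
```

```bash
python3 - <<'E'
from m import *
from go import *
import pickle
f=pickle.load(open('st3.pkl','rb'));print('red hole',px2w(f,[255.4,192.1],.048))
f=grab('wrist')
m=mask(f,*C['yellow']);cs=cv2.findContours(m,cv2.RETR_EXTERNAL,cv2.CHAIN_APPROX_NONE)[0]
q=max(cs,key=cv2.contourArea);W=px2w(f,q.astype(float),.004)[:,:2]
print([np.round(v,1) for v in cv2.fitEllipse((W*1000).astype(np.float32))],[np.round(v,3) for v in cv2.minEnclosingCircle(W.astype(np.float32))])
plan(.5835,-.2445,.0095,np.radians(13))
E
```

```text
red hole [[0.48106007 0.045413   0.048     ]]
[array([ 557.4, -251.6]), array([ 86.4, 174.7]), np.float64(103.7)] [array([ 0.547, -0.256]), np.float64(0.084)]
pos [ 0.5809 -0.2456  0.1364] rot rv [-0.001  0.002 -0.002] share [-0.02  0.02 -0.02] | dp share now-axes [ 0.04  -0.005  1.691] after-rot axes [ 0.038 -0.007  1.692] F [-0.9 -0.1 -0.8] w 0.0284 gf 28.2 t 12.95 j [-0.46  0.56  1.37 -0.    1.21  0.89]
```

Emit:
carry_out(dp=[[0.02, 0, 0.1], [0.018, -0.005, 0.3], [0, 0, 0.4], [0, 0, 0.35], [0, 0, 0.25], [0, 0, 0.15], [0, 0, 0.08], [0, 0, 0], [0, 0, 0]], delta_rot=[[0, 0, 0], [0, 0, 0], [0, 0, 0], [0, 0, 0], [0, 0, 0], [0, 0, 0], [0, 0, 0], [0, 0, 0], [0, 0, 0]], grip=[28, 28, 28, 28, 28, 28, 28, 28, 28])

```text
time: 13.7
position: [0.5845, -0.2434, 0.0165]
tool_rot: [3.121, 0.357, 0.001]
ft_force: [-0.6, -0.3, -0.1]
grip_width: 0.0285
grasp_force: 28.2
```

```bash
python3 go.py .5835 -.2445 .0095 13
```

```text
pos [ 0.5845 -0.2434  0.0165] rot rv [ 0.001 -0.001  0.001] share [ 0.01 -0.01  0.01] | dp share now-axes [-0.016  0.011  0.093] after-rot axes [-0.016  0.011  0.093] F [-0.6 -0.3 -0.1] w 0.0285 gf 28.2 t 13.7 j [-0.45  0.72  1.43  0.    0.99  0.89]
```

Emit:
carry_out(dp=[[-0.015, 0.01, 0.04], [0, 0, 0.03], [0, 0, 0.015], [0, 0, 0], [0, 0, 0]], delta_rot=[[0, 0, 0], [0, 0, 0], [0, 0, 0], [0, 0, 0], [0, 0, 0]], grip=[28, 28, 28, 28, 28])

```text
time: 14.12
position: [0.5833, -0.2447, 0.0096]
tool_rot: [3.121, 0.356, 0.001]
ft_force: [0.9, 0.3, 0.7]
grip_width: 0.0285
grasp_force: 28.3
```

Emit:
carry_out(dp=[[0, 0, 0.01], [0, 0, 0], [0, 0, 0]], delta_rot=[[0, 0, 0], [0, 0, 0], [0, 0, 0]], grip=[28, 28, 28])

```text
time: 14.37
position: [0.5834, -0.2447, 0.0096]
tool_rot: [3.121, 0.356, 0.001]
ft_force: [-4.4, 1.2, 9.5]
grip_width: 0.0287
grasp_force: 29.0
```

Emit:
carry_out(dp=[[0, 0, 0], [0, 0, 0], [0, 0, 0], [0, 0, 0], [0, 0, -0.1], [0, 0, -0.3], [0, 0, -0.5], [0, 0, -0.5], [0, 0, -0.2], [0, 0, 0]], delta_rot=[[0, 0, 0], [0, 0, 0], [0, 0, 0], [0, 0, 0], [0, 0, 0], [0, 0, 0], [0, 0, 0], [0, 0, 0], [0, 0, 0], [0, 0, 0]], grip=[31, 35, 42, 48, 54, 60, 65, 70, 70, 70])

```text
time: 15.2
position: [0.5847, -0.2453, 0.1339]
tool_rot: [3.117, 0.356, 0.01]
ft_force: [-0.7, 0.0, 1.6]
grip_width: 0.07
grasp_force: 0.0
```

```bash
python3 - <<'E'
from go import *
import pickle
plan(.4811,.0454,.13,np.radians(13))
f=grab('wrist');pickle.dump(f,open('yp.pkl','wb'));a=f['frame'][:,:,::-1]
u=w2px(f,[.5835,-.2445,.01])[0].astype(int);x0,y0=max(u[0]-100,0),max(u[1]-75,0);print(x0,y0)
cv2.imwrite('pics/w9.png',cv2.convertScaleAbs(cv2.resize(a[y0:y0+150,x0:x0+200],None,fx=4,fy=4,interpolation=3),alpha=1.3))
E
```

```text
pos [ 0.5847 -0.2453  0.1339] rot rv [ 0.005 -0.006  0.   ] share [ 0.06 -0.07  0.  ] | dp share now-axes [-0.474 -4.088  0.03 ] after-rot axes [-0.475 -4.087  0.052] F [-0.7  0.   1.6] w 0.07 gf 0.0 t 15.2 j [-0.45  0.57  1.37  0.    1.19  0.89]
152 107
```

View pics/w9.png

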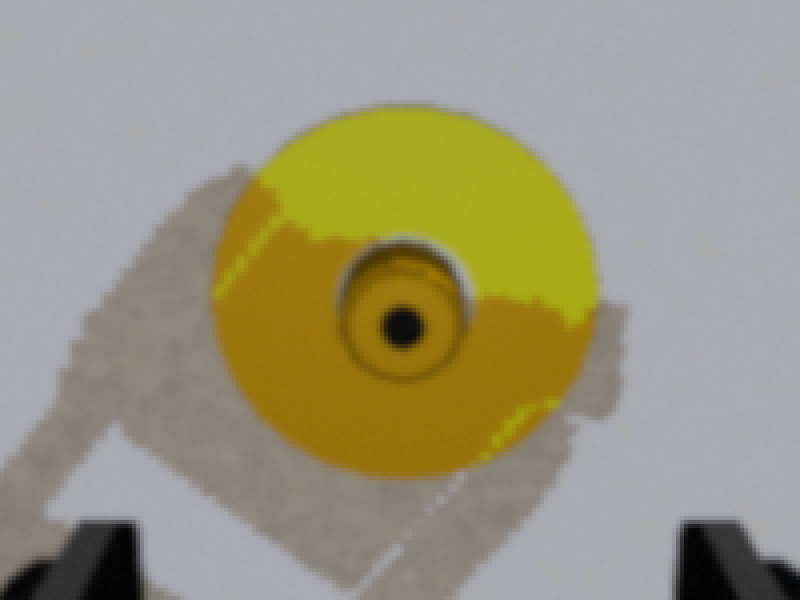

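Yellow stands in the middle of its pad: die hole at (403,327), pad centre near x 405, and an even white ring. Now red.

Emit:
carry_out(dp=[[-0.02, -0.2, 0], [-0.05, -0.43, 0], [-0.05, -0.43, 0], [-0.05, -0.43, 0], [-0.05, -0.43, 0], [-0.05, -0.43, 0], [-0.05, -0.43, 0], [-0.05, -0.43, 0], [-0.05, -0.43, 0], [-0.05, -0.35, 0], [-0.01, -0.1, 0], [0, 0, 0]], delta_rot=[[0, 0, 0], [0, 0, 0], [0, 0, 0], [0, 0, 0], [0, 0, 0], [0, 0, 0], [0, 0, 0], [0, 0, 0], [0, 0, 0], [0, 0, 0], [0, 0, 0], [0, 0, 0]], grip=[70, 70, 70, 70, 70, 70, 70, 70, 70, 70, 70, 70])

```text
time: 16.25
position: [0.4781, 0.0475, 0.1278]
tool_rot: [-3.121, -0.36, 0.002]
ft_force: [-0.2, 0.4, 0.8]
grip_width: 0.0702
grasp_force: 0.0
```

```bash
python3 go.py .4815 .0455 .030 13
```

```text
pos [0.4781 0.0475 0.1278] rot rv [-0.     0.002  0.003] share [-0.    0.02  0.03] | dp share now-axes [0.04  0.037 1.304] after-rot axes [0.038 0.036 1.304] F [-0.2  0.4  0.8] w 0.0702 gf 0.0 t 16.25 j [0.02 0.27 1.83 0.   1.05 1.36]
```

Emit:
carry_out(dp=[[0.04, 0.037, 0], [0, 0, 0.3], [0, 0, 0.4], [0, 0, 0.3], [0, 0, 0.15], [0, 0, 0.08], [0, 0, 0], [0, 0, 0]], delta_rot=[[0, 0, 0], [0, 0, 0], [0, 0, 0], [0, 0, 0], [0, 0, 0], [0, 0, 0], [0, 0, 0], [0, 0, 0]], grip=[70, 70, 70, 70, 70, 70, 70, 66])

```text
time: 16.92
position: [0.4832, 0.0437, 0.037]
tool_rot: [3.121, 0.355, 0.001]
ft_force: [-0.2, 0.6, 0.3]
grip_width: 0.0661
grasp_force: 0.0
```

```bash
python3 go.py .4815 .0455 .030 13
```

```text
pos [0.4832 0.0437 0.037 ] rot rv [ 0.    -0.001 -0.   ] share [ 0.   -0.01 -0.  ] | dp share now-axes [-0.017 -0.028  0.093] after-rot axes [-0.017 -0.028  0.093] F [-0.2  0.6  0.3] w 0.0661 gf 0.0 t 16.92 j [ 0.01  0.42  1.87 -0.    0.85  1.36]
```

Emit:
carry_out(dp=[[-0.01, -0.02, 0.06], [0, 0, 0.03], [0, 0, 0], [0, 0, 0], [0, 0, 0], [0, 0, 0], [0, 0, 0], [0, 0, 0], [0, 0, 0], [0, 0, 0]], delta_rot=[[0, 0, 0], [0, 0, 0], [0, 0, 0], [0, 0, 0], [0, 0, 0], [0, 0, 0], [0, 0, 0], [0, 0, 0], [0, 0, 0], [0, 0, 0]], grip=[66, 64, 60, 56, 53, 50, 48, 46, 43, 43], grip_force=30)

```text
time: 17.75
position: [0.4816, 0.0455, 0.0299]
tool_rot: [3.121, 0.356, 0.001]
ft_force: [-1.5, -0.5, 5.1]
grip_width: 0.0443
grasp_force: 30.6
```

Emit:
carry_out(dp=[[0, 0, -0.03], [0, 0, -0.1], [0, 0, -0.3], [0, 0, -0.4], [0, 0, -0.4], [0, 0, -0.2], [0, 0, 0]], delta_rot=[[0, 0, 0], [0, 0, 0], [0, 0, 0], [0, 0, 0], [0, 0, 0], [0, 0, 0], [0, 0, 0]], grip=[43, 43, 43, 43, 43, 43, 43])

```text
time: 18.33
position: [0.4829, 0.0455, 0.1406]
tool_rot: [3.121, 0.356, 0.009]
ft_force: [0.0, -0.2, -0.3]
grip_width: 0.0441
grasp_force: 31.0
```

```bash
python3 - <<'E'
from m import *
from go import *
import pickle
plan(.5833,.1715,.13,np.radians(13))
f=grab('wrist');pickle.dump(f,open('st4.pkl','wb'));a=f['frame'][:,:,::-1]
cv2.imwrite('pics/w10.png',cv2.convertScaleAbs(cv2.resize(a[140:384,90:420],None,fx=2.4,fy=2.4,interpolation=3),alpha=1.3))
E
```

```text
pos [0.4829 0.0455 0.1406] rot rv [ 0.001 -0.006  0.   ] share [ 0.02 -0.07  0.01] | dp share now-axes [ 1.682 -1.335  0.15 ] after-rot axes [ 1.682 -1.335  0.141] F [ 0.  -0.2 -0.3] w 0.0441 gf 31.0 t 18.33 j [ 0.02  0.25  1.81 -0.    1.08  1.36]
```

View pics/w10.png

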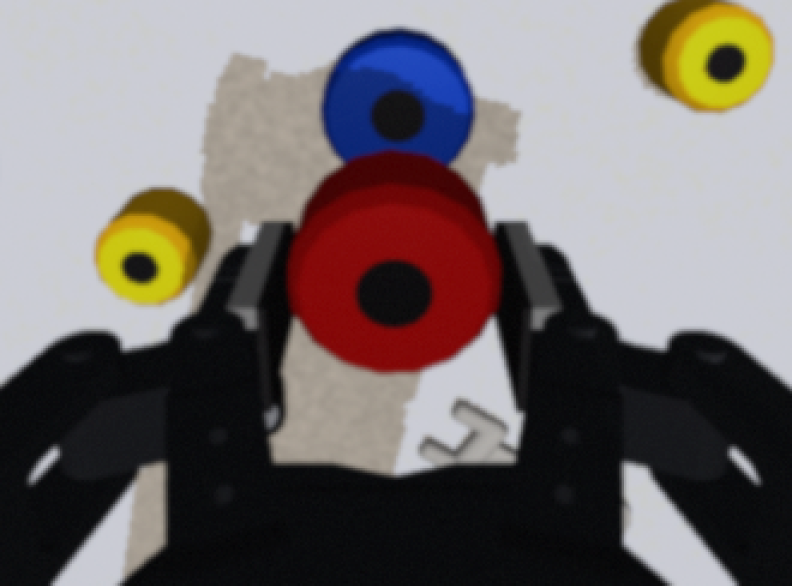

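Red is held upright with its hole at (394,293), and blue is free on the bench with its hole at (397,115). Carry red to its pad.

Emit:
carry_out(dp=[[0.15, -0.12, 0], [0.3, -0.24, 0], [0.35, -0.28, 0], [0.35, -0.28, 0], [0.3, -0.24, 0], [0.2, -0.15, 0], [0.03, -0.025, 0.2], [0, 0, 0.2], [0, 0, 0]], delta_rot=[[0, 0, 0], [0, 0, 0], [0, 0, 0], [0, 0, 0], [0, 0, 0], [0, 0, 0], [0, 0, 0], [0, 0, 0], [0, 0, 0]], grip=[43, 43, 43, 43, 43, 43, 43, 43, 43])

```text
time: 19.13
position: [0.5797, 0.1713, 0.1021]
tool_rot: [3.12, 0.357, -0.011]
ft_force: [-0.2, -1.3, -1.3]
grip_width: 0.0442
grasp_force: 30.9
```

```bash
python3 - <<'E'
from go import *
import pickle
f=pickle.load(open('st4.pkl','rb'));print('blue',px2w(f,[255.4,187.9],.024))
h=px2w(f,[254.2,262.1],.159)[0];q=R.from_rotvec([3.121,.356,.009]);print('red in tool',q.inv().apply(h-[.4829,.0455,.1406]))
plan(.5833,.1715,.0155,np.radians(13))
E
```

```text
blue [[0.47935425 0.04325904 0.024     ]]
red in tool [ 9.69049029e-08 -1.29965085e-04 -1.84004311e-02]
pos [0.5797 0.1713 0.1021] rot rv [-0.     0.007  0.001] share [-0.    0.09  0.01] | dp share now-axes [0.055 0.008 1.155] after-rot axes [0.047 0.008 1.155] F [-0.2 -1.3 -1.3] w 0.0442 gf 30.9 t 19.13 j [0.23 0.55 1.48 0.   1.12 1.57]
```

Emit:
carry_out(dp=[[0.04, 0.008, 0.2], [0, 0, 0.35], [0, 0, 0.3], [0, 0, 0.2], [0, 0, 0.1], [0, 0, 0], [0, 0, 0]], delta_rot=[[0, 0, 0], [0, 0, 0], [0, 0, 0], [0, 0, 0], [0, 0, 0], [0, 0, 0], [0, 0, 0]], grip=[43, 43, 43, 43, 43, 43, 43])

```text
time: 19.72
position: [0.585, 0.1714, 0.0209]
tool_rot: [-3.121, -0.356, -0.001]
ft_force: [0.6, 0.1, -0.4]
grip_width: 0.0445
grasp_force: 31.0
```

```bash
python3 go.py .5833 .1715 .010 13
```

```text
pos [0.585  0.1714 0.0209] rot rv [-0. -0.  0.] share [-0. -0.  0.] | dp share now-axes [-0.022 -0.006  0.145] after-rot axes [-0.022 -0.006  0.145] F [ 0.6  0.1 -0.4] w 0.0445 gf 31.0 t 19.72 j [0.22 0.67 1.51 0.   0.97 1.57]
```

Emit:
carry_out(dp=[[-0.015, -0.003, 0.06], [0, 0, 0.04], [0, 0, 0.02], [0, 0, 0.015], [0, 0, 0], [0, 0, 0]], delta_rot=[[0, 0, 0], [0, 0, 0], [0, 0, 0], [0, 0, 0], [0, 0, 0], [0, 0, 0]], grip=[43, 43, 43, 43, 43, 43])

```text
time: 20.22
position: [0.5836, 0.1715, 0.0106]
tool_rot: [-3.121, -0.356, -0.0]
ft_force: [-0.6, -0.7, -0.4]
grip_width: 0.0444
grasp_force: 31.0
```

Emit:
carry_out(dp=[[0, 0, 0.01], [0, 0, 0.006], [0, 0, 0]], delta_rot=[[0, 0, 0], [0, 0, 0], [0, 0, 0]], grip=[43, 43, 43])

```text
time: 20.47
position: [0.5838, 0.1715, 0.0099]
tool_rot: [-3.121, -0.356, -0.001]
ft_force: [-3.0, -0.3, 6.7]
grip_width: 0.0447
grasp_force: 31.6
```

Emit:
carry_out(dp=[[0, 0, 0], [0, 0, 0], [0, 0, 0], [0, 0, 0], [0, 0, -0.1], [0, 0, -0.3], [0, 0, -0.5], [0, 0, -0.5], [0, 0, -0.2], [0, 0, 0]], delta_rot=[[0, 0, 0], [0, 0, 0], [0, 0, 0], [0, 0, 0], [0, 0, 0], [0, 0, 0], [0, 0, 0], [0, 0, 0], [0, 0, 0], [0, 0, 0]], grip=[47, 51, 58, 65, 72, 80, 85, 85, 85, 85])

```text
time: 21.3
position: [0.5853, 0.1719, 0.1344]
tool_rot: [-3.12, -0.356, -0.012]
ft_force: [0.4, 0.4, -0.5]
grip_width: 0.0853
grasp_force: 0.0
```

```bash
python3 - <<'E'
from go import *
import pickle
plan(.4794,.0433,.12,np.radians(13))
f=grab('wrist');pickle.dump(f,open('rp.pkl','wb'));a=f['frame'][:,:,::-1]
u=w2px(f,[.5833,.1715,.01])[0].astype(int);x0,y0=max(u[0]-100,0),max(u[1]-75,0);print(x0,y0)
cv2.imwrite('pics/w11.png',cv2.convertScaleAbs(cv2.resize(a[y0:y0+150,x0:x0+200],None,fx=4,fy=4,interpolation=3),alpha=1.3))
E
```

```text
pos [0.5853 0.1719 0.1344] rot rv [ 0.    -0.007  0.   ] share [ 0.   -0.09  0.  ] | dp share now-axes [-1.763  1.352  0.179] after-rot axes [-1.761  1.353  0.192] F [ 0.4  0.4 -0.5] w 0.0853 gf 0.0 t 21.3 j [0.23 0.52 1.45 0.   1.17 1.57]
153 108
```

View pics/w11.png

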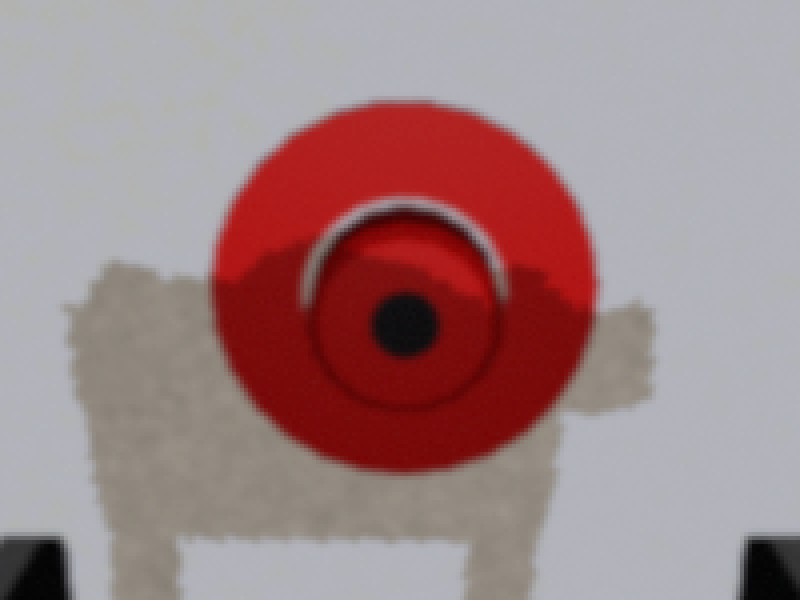

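Red stands centred on its pad, with the die hole at (405,325), pad centre x 405 and an even white crescent. Now blue.

Emit:
carry_out(dp=[[-0.15, 0.12, 0], [-0.35, 0.27, 0], [-0.4, 0.3, 0], [-0.4, 0.3, 0], [-0.3, 0.23, 0], [-0.16, 0.13, 0], [0, 0, 0], [0, 0, 0]], delta_rot=[[0, 0, 0], [0, 0, 0], [0, 0, 0], [0, 0, 0], [0, 0, 0], [0, 0, 0], [0, 0, 0], [0, 0, 0]], grip=[85, 85, 85, 85, 85, 85, 85, 85])

```text
time: 22.02
position: [0.4774, 0.0427, 0.1287]
tool_rot: [-3.121, -0.354, 0.002]
ft_force: [0.1, -0.0, 0.4]
grip_width: 0.0847
grasp_force: 0.0
```

```bash
python3 go.py .4796 .0431 .005 13
```

```text
pos [0.4774 0.0427 0.1287] rot rv [-0.     0.001 -0.001] share [-0.    0.01 -0.01] | dp share now-axes [0.032 0.002 1.649] after-rot axes [0.03  0.002 1.649] F [ 0.1 -0.   0.4] w 0.0847 gf 0.0 t 22.02 j [0.01 0.26 1.83 0.   1.05 1.36]
```

Emit:
carry_out(dp=[[0.02, 0.002, 0.2], [0.005, 0, 0.35], [0, 0, 0.4], [0, 0, 0.3], [0, 0, 0.2], [0, 0, 0.1], [0, 0, 0.05], [0, 0, 0], [0, 0, 0]], delta_rot=[[0, 0, 0], [0, 0, 0], [0, 0, 0], [0, 0, 0], [0, 0, 0], [0, 0, 0], [0, 0, 0], [0, 0, 0], [0, 0, 0]], grip=[85, 85, 85, 85, 85, 85, 85, 85, 85])

```text
time: 22.77
position: [0.4801, 0.0436, 0.0098]
tool_rot: [3.121, 0.357, 0.001]
ft_force: [0.7, -0.5, 0.8]
grip_width: 0.0848
grasp_force: 0.0
```

```bash
python3 go.py .4796 .0431 .005 13
```

```text
pos [0.4801 0.0436 0.0098] rot rv [ 0.    -0.001  0.001] share [ 0.   -0.01  0.01] | dp share now-axes [-0.009  0.005  0.064] after-rot axes [-0.009  0.005  0.064] F [ 0.7 -0.5  0.8] w 0.0848 gf 0.0 t 22.77 j [0.01 0.47 1.88 0.   0.79 1.36]
```

Emit:
carry_out(dp=[[0, 0, 0.05], [0, 0, 0.01], [0, 0, 0], [0, 0, 0], [0, 0, 0], [0, 0, 0], [0, 0, 0], [0, 0, 0], [0, 0, 0], [0, 0, 0]], delta_rot=[[0, 0, 0], [0, 0, 0], [0, 0, 0], [0, 0, 0], [0, 0, 0], [0, 0, 0], [0, 0, 0], [0, 0, 0], [0, 0, 0], [0, 0, 0]], grip=[82, 79, 76, 73, 70, 67, 64, 62, 59, 59], grip_force=32)

```text
time: 23.6
position: [0.4797, 0.0433, 0.0052]
tool_rot: [3.121, 0.356, 0.0]
ft_force: [-3.7, -1.2, 10.1]
grip_width: 0.0607
grasp_force: 32.5
```

Emit:
carry_out(dp=[[0, 0, -0.03], [0, 0, -0.1], [0, 0, -0.3], [0, 0, -0.4], [0, 0, -0.4], [0, 0, -0.2], [0, 0, 0]], delta_rot=[[0, 0, 0], [0, 0, 0], [0, 0, 0], [0, 0, 0], [0, 0, 0], [0, 0, 0], [0, 0, 0]], grip=[59, 59, 59, 59, 59, 59, 59])

```text
time: 24.18
position: [0.4811, 0.0434, 0.1157]
tool_rot: [3.121, 0.356, 0.009]
ft_force: [0.4, 0.7, -1.2]
grip_width: 0.0602
grasp_force: 35.5
```

```bash
python3 - <<'E'
from go import *
plan(.4052,.2562,.06,np.radians(13))
f=grab('wrist');a=f['frame'][:,:,::-1]
cv2.imwrite('pics/w12.png',cv2.convertScaleAbs(cv2.resize(a[140:384,90:420],None,fx=2.4,fy=2.4,interpolation=3),alpha=1.3))
E
```

```text
pos [0.4811 0.0434 0.1157] rot rv [ 0.001 -0.006  0.   ] share [ 0.02 -0.07  0.  ] | dp share now-axes [-0.351 -2.993  0.736] after-rot axes [-0.348 -2.992  0.742] F [ 0.4  0.7 -1.2] w 0.0602 gf 35.5 t 24.18 j [ 0.01  0.29  1.83 -0.    1.02  1.36]
```

View pics/w12.png

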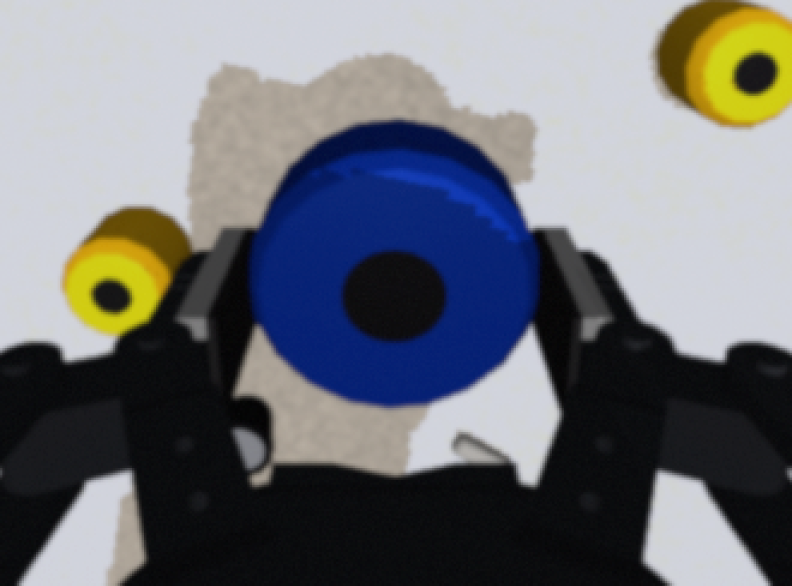

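Blue is held level with its hole at (394,296). Carry it to the blue pad.

Emit:
carry_out(dp=[[-0.02, -0.2, 0], [-0.045, -0.39, 0], [-0.045, -0.4, 0], [-0.05, -0.4, 0], [-0.05, -0.4, 0], [-0.05, -0.4, 0], [-0.05, -0.4, 0], [-0.03, -0.3, 0], [-0.01, -0.1, 0], [0, 0, 0], [0, 0, 0]], delta_rot=[[0, 0, 0], [0, 0, 0], [0, 0, 0], [0, 0, 0], [0, 0, 0], [0, 0, 0], [0, 0, 0], [0, 0, 0], [0, 0, 0], [0, 0, 0], [0, 0, 0]], grip=[59, 59, 59, 59, 59, 59, 59, 59, 59, 59, 59])

```text
time: 25.15
position: [0.4033, 0.2554, 0.1111]
tool_rot: [3.12, 0.357, -0.002]
ft_force: [0.4, -0.4, -0.6]
grip_width: 0.06
grasp_force: 35.5
```

```bash
python3 go.py .4052 .2562 .0105 13
```

```text
pos [0.4033 0.2554 0.1111] rot rv [0.001 0.001 0.001] share [0.01 0.02 0.01] | dp share now-axes [ 0.029 -0.006  1.342] after-rot axes [ 0.027 -0.005  1.342] F [ 0.4 -0.4 -0.6] w 0.06 gf 35.5 t 25.15 j [ 0.49  0.28  1.85 -0.    1.01  1.83]
```

Emit:
carry_out(dp=[[0.02, -0.004, 0.2], [0, 0, 0.35], [0, 0, 0.3], [0, 0, 0.2], [0, 0, 0.12], [0, 0, 0.07], [0, 0, 0], [0, 0, 0]], delta_rot=[[0, 0, 0], [0, 0, 0], [0, 0, 0], [0, 0, 0], [0, 0, 0], [0, 0, 0], [0, 0, 0], [0, 0, 0]], grip=[59, 59, 59, 59, 59, 59, 59, 59])

```text
time: 25.82
position: [0.4054, 0.2563, 0.0195]
tool_rot: [-3.121, -0.355, -0.001]
ft_force: [-0.1, 0.5, -1.3]
grip_width: 0.0605
grasp_force: 35.5
```

```bash
python3 go.py .4052 .2562 .0095 13
```

```text
pos [0.4054 0.2563 0.0195] rot rv [-0.    -0.001 -0.   ] share [-0.   -0.01 -0.  ] | dp share now-axes [-0.003  0.001  0.133] after-rot axes [-0.003  0.001  0.133] F [-0.1  0.5 -1.3] w 0.0605 gf 35.5 t 25.82 j [ 0.49  0.45  1.89 -0.    0.81  1.83]
```

Emit:
carry_out(dp=[[0, 0, 0.06], [0, 0, 0.04], [0, 0, 0.02], [0, 0, 0.01], [0, 0, 0], [0, 0, 0]], delta_rot=[[0, 0, 0], [0, 0, 0], [0, 0, 0], [0, 0, 0], [0, 0, 0], [0, 0, 0]], grip=[59, 59, 59, 59, 59, 59])

```text
time: 26.32
position: [0.405, 0.2566, 0.0094]
tool_rot: [-3.121, -0.356, -0.0]
ft_force: [-1.4, -1.0, 0.9]
grip_width: 0.0601
grasp_force: 35.7
```

Emit:
carry_out(dp=[[0, 0, 0.01], [0, 0, 0], [0, 0, 0]], delta_rot=[[0, 0, 0], [0, 0, 0], [0, 0, 0]], grip=[59, 59, 59])

```text
time: 26.57
position: [0.405, 0.2567, 0.0092]
tool_rot: [-3.121, -0.356, -0.0]
ft_force: [-5.9, -3.9, 13.3]
grip_width: 0.0605
grasp_force: 36.8
```

Emit:
carry_out(dp=[[0, 0, 0], [0, 0, 0], [0, 0, 0], [0, 0, 0], [0, 0, -0.05], [0, 0, -0.2], [0, 0, -0.4], [0, 0, -0.5], [0, 0, -0.5], [0, 0, 0], [0, 0, 0]], delta_rot=[[0, 0, 0], [0, 0, 0], [0, 0, 0], [0, 0, 0], [0, 0, 0], [0, 0, 0], [0, 0, 0], [0, 0, 0], [0, 0, 0], [0, 0, 0], [0, 0, 0]], grip=[63, 68, 76, 85, 85, 85, 85, 85, 85, 85, 85])

```text
time: 27.48
position: [0.4057, 0.257, 0.1342]
tool_rot: [-3.12, -0.356, -0.006]
ft_force: [-0.4, -0.7, -0.7]
grip_width: 0.0847
grasp_force: 0.0
```

```bash
python3 - <<'E'
from go import *
f=grab('wrist');g=grab('top');a=f['frame'][:,:,::-1];b=g['frame'][:,:,::-1]
u=w2px(f,[.4052,.2562,.01])[0].astype(int);x0,y0=max(u[0]-65,0),max(u[1]-75,0);print(x0,y0,robot.sense()['position'])
o=np.zeros((600,800,3),np.uint8)
A=cv2.resize(a[y0:y0+150,x0:x0+130],None,fx=2.6,fy=2.6,interpolation=3);o[:A.shape[0],:A.shape[1]]=A
B=cv2.resize(b[90:250,130:420],None,fx=1.55,fy=1.55,interpolation=3);o[:B.shape[0],345:345+B.shape[1]]=B
cv2.imwrite('pics/w13.png',cv2.convertScaleAbs(o,alpha=1.4))
E
```

```text
189 107 [0.40455909 0.25636943 0.13163301]
```

View pics/w13.png

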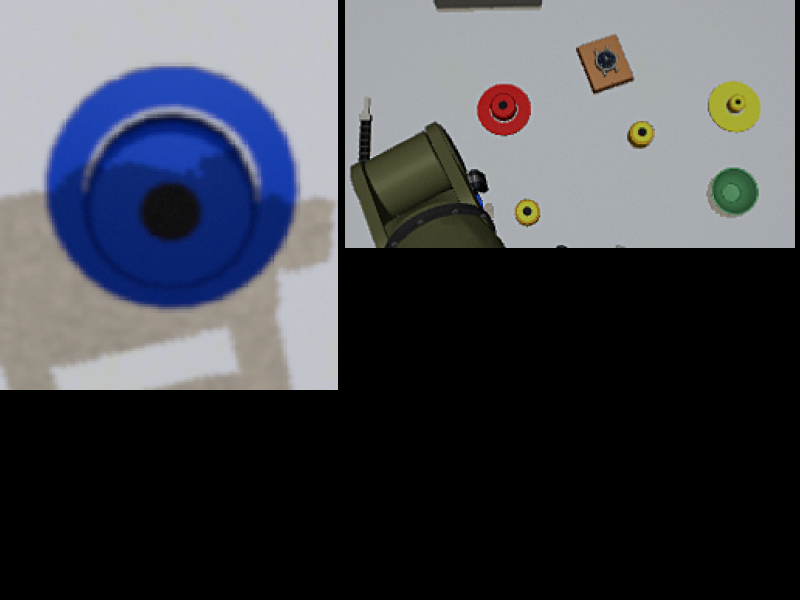

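Blue stands centred on its pad, with its hole at (171,211), pad centre x 172 and an even white crescent. In the top view the watch is on the cushion, red and yellow are on their pads, and the dish and opener look unmoved. The gripper is clear, so I hand in.

```bash
python3 -c "
from bench import robot
print(robot.sign_off())"
```

```text
the job is handed in; nothing more can be done
None
```

The job is handed in at about 27.5 s: the watch lies face up about 1 mm from the cushion's middle, the blue, red and yellow dies each stand centred on their own pads, and the dish and opener look unmoved in the last picture.

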